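# Shift the peg lathe into third

## Robot

A 6-joint arm with a two-finger parallel gripper is mounted at the origin on the work surface. World frame = base frame: x ahead of the robot, y to its left, z up, the work surface at z = 0. Lengths are in m, angles in rad, forces in N, time in s.
With the tool pointing down it reaches from about 0.3 to 0.775 m from the base axis. Payload 14.6 kg.
Tool frame: the origin (TCP) lies midway between the tips of the shut fingers; the grasp point (between the pads) lies 19 mm behind it; z points along the fingers, y is the line along which they close (so a half turn about z gives the same grasp; the last joint's range is limited). The gripper opens to 94 mm and grips with 3 to 60 N. Pads are 16 mm wide; open, the fingers measure 119 mm over their backs; the gripper's body (75 mm by 177 mm) begins 78 mm behind the grasp point.
Start: joints at [-1.415, 0.3, 1.521, -0, 1.321, -0.067], TCP at [0.122, -0.536, 0.205] pointing down, gripper open.
Joint ranges: [-3.03, 3.03], [-0.79, 2.21], [0.23, 2.52], [-1.04, 4.18], [0, 3.07], [-2.55, 2.55]. Speed limits (rad/s): [2.22, 2.22, 2.57, 3.14, 3.14, 3.14].

## Interface

Orientations are given as [roll, pitch, yaw] about the fixed x, y, z axes, in that order (R = Rz(yaw) Ry(pitch) Rx(roll)).
In Python, from station import * gives the robot as it stands.
- The arm moves only by the tool send_rows, never from a script. Its argument "targets" is a list of rows, each an object of numbers: "x", "y", "z": the shift along the world's x, y, z in units of 0.2 m (1.0 is 0.2 m); "spin": the turn about the world's z in units of pi/2 rad (1.0 is pi/2 rad); "claw": the finger opening in mm, from 0 to 94. A call has 1 to 20 rows; each row shifts and turns the commanded pose from where the row before left it; what a row does not reach is not made up. A row lasts 1/10 s, in which the tool goes at most 50 mm and 8.59 degrees, less where a joint would pass 70% of its speed; a pose out of reach is approached as far as the arm can. A call with a number of a shift or a turn outside -1 to 1 is refused whole. A call with a gripper value outside its range is refused whole. The fingers move at their own pace and stop on an object; "force" is the grip in N (left out, the last holds). Time passes only in rows, so rows that do not move let the fingers close. It gives the time, the measured TCP pose, the force, the opening and the grip force at its end, in the units of the state.
- get_obs(): the state, without advancing time (a new reading comes with each control period).
- camera(name): name is "scene" or "top" or "wrist"; returns the picture (400x640x3 uint8, blue, green, red); there is no depth.
- camera_model(name): a dict with "fovy" (degrees; the focal length in pixels is half the picture's height over the tangent of half this angle, whatever the lens; pixels are square), "cx", "cy" (the principal point, pixels), "T" (4x4, takes a point from camera to world coordinates). Camera axes: x right, y down, z forward; pixel columns grow to the right and rows downward; lengths in m; the calibration is good to about 2 mm. The wrist camera is an equidistant fisheye: a pixel r from the principal point sees the ray r / f radians off the axis. A picture is of the moment at which its call begins: read the wrist's pose just before it. camera_model takes no time and is no camera call; for the wrist camera it gives the pose at the moment of the call.
- hand_in(): hands the job in; it is judged then, once.
The state is a dict: "time_s": time; "qpos": joint angles; "joint_vel": joint speeds; "tau": joint torques, N m; "ee_pos": TCP position; "eef_rot": TCP orientation; "force": force on the tool from outside, world axes, zero at the start; "moment": the same for the moment, N m; "grip_width": finger opening in m; "grip_force": force on a finger pad.
Only numpy, scipy, OpenCV 4.12 (cv2) and the standard library are available. Lean on these libraries where they do the work, as an engineer would, in place of code of your own. Each camera call takes 0.05 s, during which the arm holds its last target. There are 200 camera calls.

## Task

Put the lathe into third gear: with the outside of the fingers, push the red gear lever along its gate to the cross lane, across to the right, then forward until it is fully home in the third slot, without letting it into the fourth. Push gently, never grip the lever, leave everything else on the bench and on the lathe where it stands, and finish clear of the lever.

Things in the scene. Friction and masses are not known exactly. Their poses are not given: they have to be found in the camera images.
- lathe: green bench lathe, fixed. Its x is 'forward' (away from the robot, turned by up to 0.25 rad), y left, z up. Origin on the bench under the middle of the headstock, a box 250 mm (x) by 240 mm (y), flat top 124 mm up, with an aluminium gate plate 132 (x) by 110 (y) mm centred on it. Bed, chuck and tailstock lie left of the headstock, up to 130 mm high
- gate_centre (a point): middle of the H slot, on the gate plate's upper face, 136 mm above the bench. Two legs along x, centred 24 mm left and right of here, run 36 mm forward and back of it; a cross lane along y joins them here; all 20 mm wide. Dots by the leg ends number the slots: 1 left forward, 2 left back, 3 (red dots) right forward, 4 right back
- slot3 (a point): where the lever's 12 mm shaft stands in the gate when fully home in the third slot: 30 mm forward and 24 mm right of the middle, on the plate's upper face
- knob: red gear-lever knob, 34 mm diameter, 44 mm tall; origin at its middle, z along the shaft. The 12 mm shaft passes down through the gate to a hidden pivot 35 mm above the bench under the gate's middle, 165 mm below the knob's middle (200 mm above the bench when upright). It stays where left; about 2 N at the knob moves it
- across (a joint): sideways lean of the lever, rad: 0 upright, negative to the left, positive to the right; about -0.24 in the left leg (play 0.04), +0.24 in the right leg. Knob moves about 40 mm to the side at 0.24
- along (a joint): forward lean of the lever, rad: 0 at the cross lane (can cross within about 0.04), positive forward, negative back; about +0.29 fully forward at the slot's hard end, -0.29 fully back. Knob moves 47 mm at 0.29. At the start anywhere along the left leg
- mug: white mug, 80 mm across, 95 mm tall, standing on the bench; origin under its centre. Bystander: leave it alone
- tumbler: amber glass tumbler, 70 mm across, 85 mm tall, on the bench; origin under its centre. Bystander
- glue: yellow glue bottle with orange cap, 56 mm across, 150 mm tall, on the bench; origin under its centre. Bystander
- awl: awl with wooden handle, 170 mm long, lying on the bench along its own x. Bystander
- horse: carved wooden horse head, 122 mm tall on a 60 x 45 mm foot, on the bench; origin under its foot. Bystander
- peg: dark wooden tuning peg, 16 mm thick with a 22 mm head, about 36 mm tall in all, standing upright on top of the headstock at its near left corner; origin under its foot. Bystander
- wax: amber jar of wax with a steel cap, 38 mm across, 32 mm tall, standing on top of the headstock at its far right corner; origin under its centre. Bystander

How it is judged:
On the way, in this order (a step that is already met when the one before it is completed fails the run):
1. the lever is brought across to the right-hand leg through the cross lane (value of joint across above 0.18 rad and value of joint along between -0.12 and 0.12 rad), for 0.2 s.
2. the lever is pushed forward home in the third slot (value of joint across above 0.18 rad and value of joint along above 0.255 rad), for 0.2 s.
At the end, for the whole second after the job is handed in: The lever stands at rest in the third slot: leaning right by more than 0.18 rad and forward by more than 0.255 rad (home is 0.29, so within about 6 mm at the knob) (all of step 2 and velocity of joint across between -0.05 and 0.05 rad/s and velocity of joint along between -0.05 and 0.05 rad/s); the robot touches nothing.
It fails at once if the lever goes into the fourth slot (leaning right and back by more than 0.15 rad) (value of joint across above 0.1 rad and value of joint along below -0.15 rad).
It fails at once if the lever is gripped or rammed: more than 37 N between fingers and lever (contact force between the fingers and knob above 37 N).
It fails at once if a bystander is lifted, carried, or shifted by more than 20 mm, or tipped (distance of any of mug, tumbler, glue, awl, horse, peg, wax from where it was at the start of the episode above 0.02 m or angle between any of mug, tumbler, glue, horse, peg, wax's own z axis and vertical above 0.5 rad).
It also fails if it takes over 46 s, if anything falls off the work surface, if the arm or the gripper's body presses on something with over 40 N, if the wrist force passes 120 N, or if a joint passes its speed limit or range.

## Working session

There is one attempt and no reset: what is moved stays moved. The work goes in short steps, Python scripts to look and compute and a tool call to move; the robot and the scene stay as the last step left them, time stands still between calls to the robot, and variables do not carry over. Pictures are saved under pics/ and viewed, at most 11 in all, crops included, and the job is handed in when it is done.

Besides the shell and the picture viewer there is one more tool, called after "Emit:" in YAML: its name, and indented under it one key for each argument. send_rows: Moves the arm, as the interface text tells. Its arguments: {"type":"object","properties":{"targets":{"type":"array"},"force":{"type":"number"}},"required":["targets"]}

```bash
mkdir -p pics
python3 - <<'E'
from station import *
import cv2,numpy as np
o=get_obs();print(o['time_s'],o['ee_pos'],o['eef_rot'],o['grip_width'])
for n in('scene','top'):
    cv2.imwrite(f'pics/{n}.png',camera(n));m=camera_model(n);print(n,m['fovy'],m['cx'],m['cy'],np.round(m['T'],3).tolist())
E
```

```text
0.0 [ 0.12150046 -0.53614362  0.20489604] [-3.14045651e+00 -8.82254440e-05  2.22838011e-01] 0.09400080129372546
scene 45.431048723631584 322.1459367204753 197.3415821198861 [[0.125, 0.791, -0.599, 1.44], [0.992, -0.109, 0.064, -0.087], [-0.015, -0.603, -0.798, 1.425], [0.0, 0.0, 0.0, 1.0]]
top 50.666264901883615 321.49119799738287 197.55206395970748 [[0.006, -0.98, 0.201, 0.263], [-1.0, -0.006, -0.0, -0.002], [0.001, -0.201, -0.98, 1.344], [0.0, 0.0, 0.0, 1.0]]
```

View pics/scene.png

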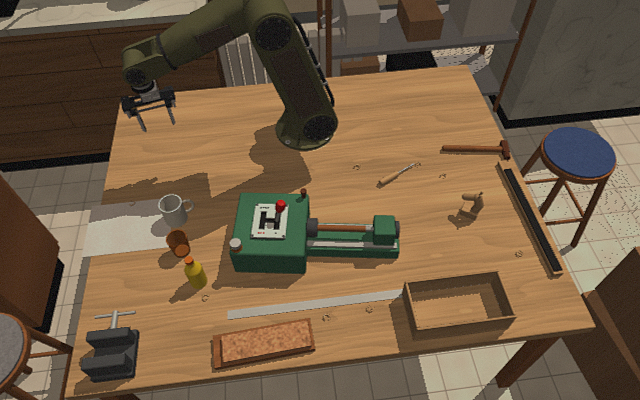

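View pics/top.png

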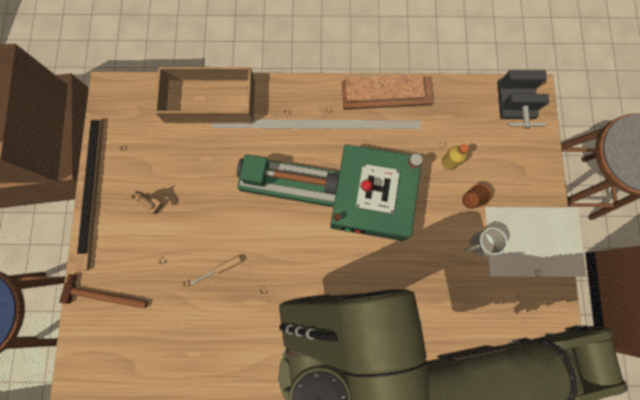

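The scene view shows the lathe with its red knob at about (281,205). The top view has the gate plate at about (377,189) and the knob at about (367,185). I'll enlarge both.

Run:
```python
import cv2,numpy as np
a=cv2.imread('pics/top.png')[135:250,320:430];b=cv2.imread('pics/scene.png')[180:280,220:320]
a=cv2.resize(a,None,fx=5,fy=5,interpolation=cv2.INTER_CUBIC)
cv2.imwrite('pics/a.png',a)
```

```text
(no output)
```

View pics/a.png

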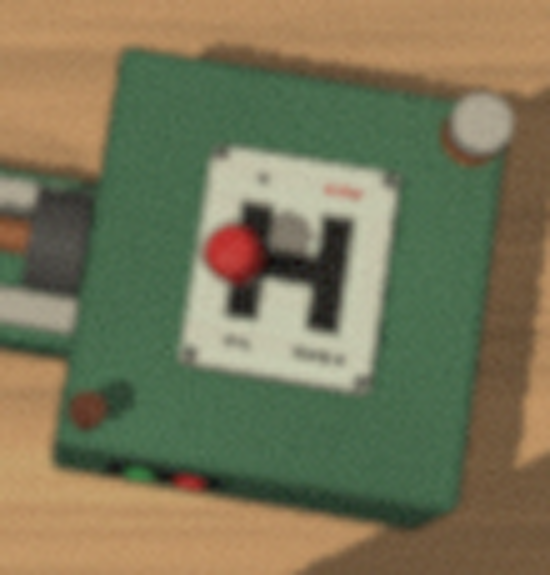

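```bash
cat > h.py <<'E'
import numpy as np,cv2
from station import *
def f(m): return 200/np.tan(np.radians(m['fovy'])/2)
def plane(m,p,z):
    T=m['T'];d=T[:3,:3]@np.array([(p[0]-m['cx'])/f(m),(p[1]-m['cy'])/f(m),1]);return T[:3,3]+d*(z-T[2,3])/d[2]
def proj(m,P):
    T=m['T'];c=T[:3,:3].T@(np.asarray(P)-T[:3,3]);return np.array([m['cx'],m['cy']])+f(m)*c[:2]/c[2]
def red(img,box):
    x0,y0,x1,y1=box;h=cv2.cvtColor(img[y0:y1,x0:x1],cv2.COLOR_BGR2HSV)
    k=(((h[...,0]<6)|(h[...,0]>174))&(h[...,1]>170)&(h[...,2]>90)).astype(np.uint8)
    n,l,s,c=cv2.connectedComponentsWithStats(k);i=1+np.argmax(s[1:,4]);return c[i]+[x0,y0],s[i]
E
python3 - <<'E'
from h import *
from scipy.optimize import least_squares
t=camera_model('top');s=camera_model('scene')
cs=[plane(t,(320+x/5-.4,135+y/5-.4),.136) for x,y in((219,147),(400,172),(366,390),(183,362))]
c=np.mean(cs,0);v=(cs[0]-cs[3]+cs[1]-cs[2])/2;yaw=np.arctan2(v[1],v[0])
print('gate',c,'yaw',yaw,np.linalg.norm(v),np.linalg.norm(cs[0]-cs[1]))
pt,st=red(cv2.imread('pics/top.png'),(340,160,400,215));ps,ss=red(cv2.imread('pics/scene.png'),(260,190,300,225));print(pt,st,ps,ss)
r=least_squares(lambda P:np.r_[proj(t,P)-pt,proj(s,P)-ps],[c[0],c[1],.2]);K=r.x
R=np.array([[np.cos(yaw),np.sin(yaw)],[-np.sin(yaw),np.cos(yaw)]])
print('knob',K,r.fun,'local mm',R@(K-c)[:2]*1000)
print('top corners scene px of gate',proj(s,c))
for n,p,z in(('wax',(320+482/5,135+122/5),.156),('peg',(320+86/5,135+410/5),.16),('glue',(461,150),.15),('mug',(494,241),.095),('tumbler',(476,197),.08)):
    P=plane(t,p,z);print(n,P,R@(P-c)[:2]*1000)
E
```

```text
gate [ 0.540785   -0.16831368  0.136     ] yaw -0.1767371729861417 0.1324752669884384 0.10799598574191631
[366.65384615 185.32051282] [22 21 10 10 78] [280.35555556 202.73333333] [16 10  9  7 45]
knob [ 0.53090606 -0.12536524  0.21046919] [-0.56808596 -0.03640889 -0.65446527 -0.00443103] local mm [-17.27617929  40.54251766]
top corners scene px of gate [268.76989956 220.09055196]
wax [ 0.6224729  -0.27971491  0.156     ] [100.00181425 -95.30363959]
peg [ 0.44999173 -0.04751811  0.16      ] [-110.61703868  102.9507499 ]
glue [ 0.65400737 -0.41409016  0.15      ] [ 154.67071548 -222.0413328 ]
mug [ 0.39126138 -0.51364717  0.095     ] [ -86.47840767 -366.2431046 ]
tumbler [ 0.52701268 -0.47499344  0.08      ] [  40.3621979  -304.32391233]
```

The gate centre is at (0.541, -0.168) with yaw -0.177, and the knob sits about (-17, +40) mm from it in the lathe frame. I'll go behind the knob with the fingers shut, above the height of the other items on the lathe.

Emit:
send_rows:
  targets:
    - {"x": 0.11,"y": 0.131,"spin": -0.016,"claw": 0}
    - {"x": 0.11,"y": 0.131,"spin": -0.016,"claw": 0}
    - {"x": 0.11,"y": 0.131,"spin": -0.016,"claw": 0}
    - {"x": 0.11,"y": 0.131,"spin": -0.016,"claw": 0}
    - {"x": 0.11,"y": 0.131,"spin": -0.016,"claw": 0}
    - {"x": 0.11,"y": 0.131,"spin": -0.016,"claw": 0}
    - {"x": 0.11,"y": 0.131,"spin": -0.016,"claw": 0}
    - {"x": 0.11,"y": 0.131,"spin": -0.016,"claw": 0}
    - {"x": 0.11,"y": 0.131,"spin": -0.016,"claw": 0}
    - {"x": 0.11,"y": 0.131,"spin": -0.016,"claw": 0}
    - {"x": 0.11,"y": 0.131,"spin": -0.016,"claw": 0}
    - {"x": 0.11,"y": 0.131,"spin": -0.016,"claw": 0}
    - {"x": 0.11,"y": 0.131,"spin": -0.016,"claw": 0}
    - {"x": 0.11,"y": 0.131,"spin": -0.016,"claw": 0}
    - {"x": 0.11,"y": 0.131,"spin": -0.016,"claw": 0}
    - {"x": 0.11,"y": 0.131,"spin": -0.016,"claw": 0}
    - {"claw": 0}
    - {"claw": 0}

```text
schema error: expected keys x, y, z, spin, claw
```

Run:
```python
from h import *
o=get_obs();print(o['time_s'],o['ee_pos'],o['eef_rot'],o['grip_width'],o['force'])
m=camera_model('wrist');w=camera('wrist');print(m)
a=camera('scene')
cv2.imwrite('pics/w1.png',np.hstack([w[:,:],])) 
cv2.imwrite('pics/s1.png',cv2.resize(a[160:280,200:340],None,fx=4,fy=4,interpolation=cv2.INTER_CUBIC))
```

```text
0.1 [ 0.12147405 -0.53617989  0.20494263] [-3.14055128e+00 -4.81433105e-05  2.22760848e-01] 0.09398133364157936 [ 0.08431027 -0.23795586  0.41609666]
{'fovy': 65.70646984690485, 'cx': 318.9637600017125, 'cy': 202.40332331201552, 'T': array([[ 0.22012618, -0.94361829, -0.24724278,  0.19179852],
       [-0.97546926, -0.21346954, -0.05376318, -0.52038986],
       [-0.00204688,  0.25301242, -0.96746087,  0.38460654],
       [ 0.        ,  0.        ,  0.        ,  1.        ]])}
```

View pics/w1.png

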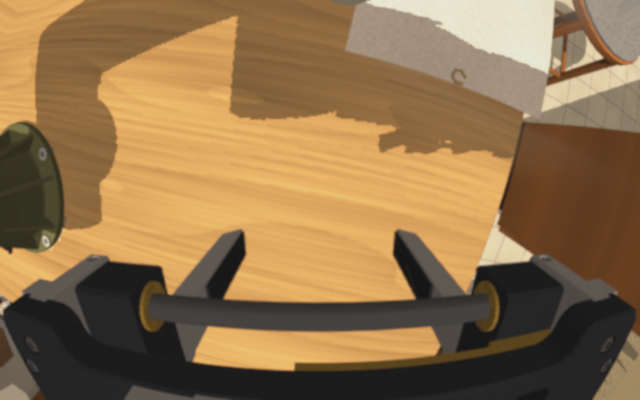

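View pics/s1.png

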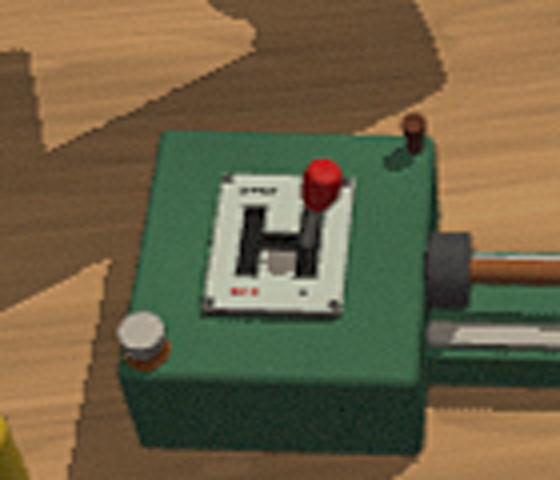

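The call was refused because every key is needed in each row, so nothing moved. In the zoomed scene view the knob is at crop (322,187), just behind the cross lane in the left leg, about -14 mm along. I'll send the move again with full rows.

Emit:
send_rows:
  targets:
    - {"x": 0.11,"y": 0.131,"z": 0,"spin": -0.016,"claw": 0}
    - {"x": 0.11,"y": 0.131,"z": 0,"spin": -0.016,"claw": 0}
    - {"x": 0.11,"y": 0.131,"z": 0,"spin": -0.016,"claw": 0}
    - {"x": 0.11,"y": 0.131,"z": 0,"spin": -0.016,"claw": 0}
    - {"x": 0.11,"y": 0.131,"z": 0,"spin": -0.016,"claw": 0}
    - {"x": 0.11,"y": 0.131,"z": 0,"spin": -0.016,"claw": 0}
    - {"x": 0.11,"y": 0.131,"z": 0,"spin": -0.016,"claw": 0}
    - {"x": 0.11,"y": 0.131,"z": 0,"spin": -0.016,"claw": 0}
    - {"x": 0.11,"y": 0.131,"z": 0,"spin": -0.016,"claw": 0}
    - {"x": 0.11,"y": 0.131,"z": 0,"spin": -0.016,"claw": 0}
    - {"x": 0.11,"y": 0.131,"z": 0,"spin": -0.016,"claw": 0}
    - {"x": 0.11,"y": 0.131,"z": 0,"spin": -0.016,"claw": 0}
    - {"x": 0.11,"y": 0.131,"z": 0,"spin": -0.016,"claw": 0}
    - {"x": 0.11,"y": 0.131,"z": 0,"spin": -0.016,"claw": 0}
    - {"x": 0.11,"y": 0.131,"z": 0,"spin": -0.016,"claw": 0}
    - {"x": 0.11,"y": 0.131,"z": 0,"spin": -0.016,"claw": 0}
    - {"x": 0,"y": 0,"z": 0,"spin": 0,"claw": 0}
    - {"x": 0,"y": 0,"z": 0,"spin": 0,"claw": 0}

```text
time_s: 2.0
ee_pos: [0.4734, -0.1169, 0.2052]
eef_rot: [3.142, 0.001, -0.178]
force: [-0.8, -0.4, 0.3]
grip_width: 0.0004
grip_force: 0.0
```

Run:
```python
from h import *
o=get_obs();print(o['time_s'],o['ee_pos'],o['eef_rot'],o['grip_width'],o['force'])
m=camera_model('wrist');w=camera('wrist');print(m)
cv2.imwrite('pics/w2.png',w)
```

```text
2.0 [ 0.47343322 -0.11690803  0.20515679] [ 3.14154059e+00  6.77099787e-04 -1.77656226e-01] 0.0004210767655311434 [-0.82559898 -0.37792719  0.26545301]
{'fovy': 65.70646984690485, 'cx': 318.9637600017125, 'cy': 202.40332331201552, 'T': array([[-1.77563585e-01, -9.51840119e-01, -2.49943117e-01,
         5.44491688e-01],
       [-9.84109051e-01,  1.71549772e-01,  4.58263284e-02,
        -1.30095224e-01],
       [-7.41653169e-04,  2.54108370e-01, -9.67175468e-01,
         3.84744979e-01],
       [ 0.00000000e+00,  0.00000000e+00,  0.00000000e+00,
         1.00000000e+00]])}
```

View pics/w2.png

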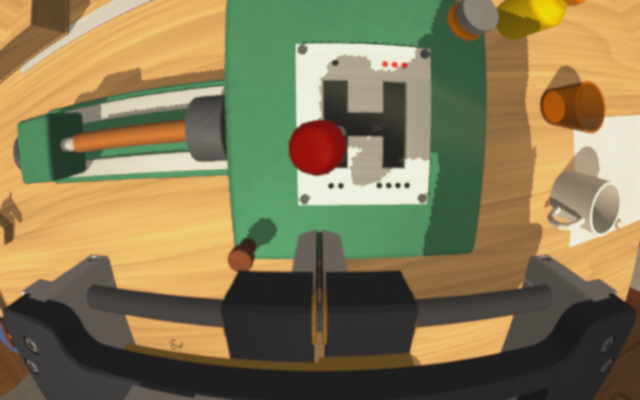

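The wrist view shows the plate corners at about (302,48), (425,53), (421,199) and (304,199), and the knob at about (318,147). I'll use these to refine the position.

```bash
cat >> h.py <<'E'
def wplane(m,p,z):
    u=np.array([p[0]-m['cx'],p[1]-m['cy']]);r=np.hypot(*u);th=r/f(m);d=m['T'][:3,:3]@np.r_[u/r*np.sin(th),np.cos(th)]
    return m['T'][:3,3]+d*(z-m['T'][2,3])/d[2]
def rel(P,c,yaw):
    R=np.array([[np.cos(yaw),np.sin(yaw)],[-np.sin(yaw),np.cos(yaw)]]);return R@(np.asarray(P)[:2]-c[:2])*1000
E
python3 - <<'E'
from h import *
m=camera_model('wrist')
s=[wplane(m,p,.136) for p in((302,48),(425,53),(421,199),(304,199))]
c=np.mean(s,0);v=(s[0]-s[3]+s[1]-s[2])/2;yaw=np.arctan2(v[1],v[0]);print(c,yaw,np.linalg.norm(v),np.linalg.norm(s[1]-s[0]))
w=cv2.imread('pics/w2.png');k,st=red(w,(280,110,360,185));print(k,st)
c=np.array([.541,-.168]);yaw=-.177
for z in(.195,.2):print(rel(wplane(m,k,z),c,yaw),rel(wplane(camera_model('top'),(366.6,185.3),z),c,yaw))
print('tcp',rel(get_obs()['ee_pos'],c,yaw))
E
```

```text
[ 0.53725119 -0.16720282  0.136     ] -0.17428087371196024 0.12414737625201622 0.10092696816305878
[317.15914894 146.80765957] [  10   11   56   53 2350]
[-18.13576258  38.53936736] [-13.09611625  37.27929216]
[-17.74895538  38.50580402] [-14.35673544  37.61298483]
tcp [-75.67815786  37.77418026]
```

Emit:
send_rows:
  targets:
    - {"x": 0,"y": 0,"z": -0.065,"spin": 0,"claw": 0}
    - {"x": 0,"y": 0,"z": -0.06,"spin": 0,"claw": 0}
    - {"x": 0.049,"y": -0.009,"z": 0,"spin": 0,"claw": 0}
    - {"x": 0.049,"y": -0.009,"z": 0,"spin": 0,"claw": 0}
    - {"x": 0.049,"y": -0.009,"z": 0,"spin": 0,"claw": 0}
    - {"x": 0.0148,"y": -0.0026,"z": 0,"spin": 0,"claw": 0}
    - {"x": 0.0148,"y": -0.0026,"z": 0,"spin": 0,"claw": 0}
    - {"x": 0.0148,"y": -0.0026,"z": 0,"spin": 0,"claw": 0}
    - {"x": 0.0148,"y": -0.0026,"z": 0,"spin": 0,"claw": 0}
    - {"x": 0.0148,"y": -0.0026,"z": 0,"spin": 0,"claw": 0}
    - {"x": 0.01,"y": -0.0018,"z": 0,"spin": 0,"claw": 0}
    - {"x": 0,"y": 0,"z": 0,"spin": 0,"claw": 0}

```text
time_s: 3.25
ee_pos: [0.5199, -0.1256, 0.1804]
eef_rot: [-3.142, -0.0, -0.179]
force: [-1.5, 1.1, 1.1]
grip_width: 0.0004
grip_force: 0.7
```

```bash
cat > look.py <<'E'
from h import *
import sys
c=np.array([.5395,-.168]);yaw=-.177
o=get_obs();print(o['time_s'],'tcp',rel(o['ee_pos'],c,yaw),o['ee_pos'][2],o['force'])
m=camera_model('wrist');w=camera('wrist');t=camera('top')
h=cv2.cvtColor(w,cv2.COLOR_BGR2HSV)
try:
    k,st=red(w,(150,30,500,260));print('wrist',k,st,rel(wplane(m,k,.197),c,yaw))
    k,st=red(t,(345,155,420,220));print('top',k,st,rel(wplane(m,k,.197) if 0 else plane(camera_model('top'),k,.197),c,yaw))
except Exception as e:print(e)
cv2.imwrite(f'pics/{sys.argv[1]}.png',w);cv2.imwrite(f'pics/{sys.argv[1]}t.png',t)
E
python3 look.py w3
```

```text
3.25 tcp [-26.7738898   38.29872572] 0.18041906136617153 [-1.53389332  1.09649058  1.11992591]
wrist [315.80731865 213.37791451] [ 135  152   62   64 3088] [-3.58253207 39.74407578]
attempt to get argmax of an empty sequence
```

View pics/w3.png

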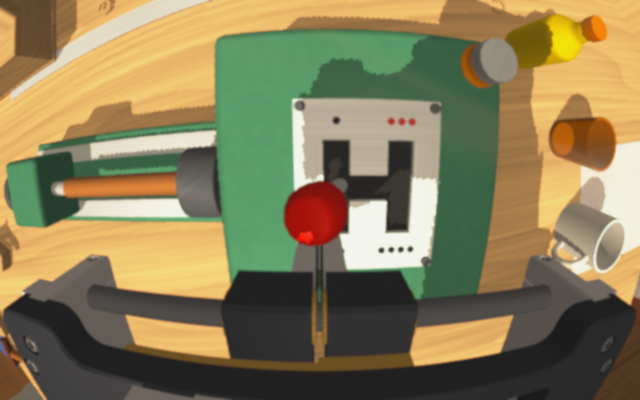

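The knob is now level with the cross lane: the shaft shows at about (340,187), in line with the lane. I'll nudge it slightly further, back off, and go round to its left side.

Emit:
send_rows:
  targets:
    - {"x": 0.008,"y": -0.0014,"z": 0,"spin": 0,"claw": 0}
    - {"x": 0,"y": 0,"z": 0,"spin": 0,"claw": 0}
    - {"x": -0.06,"y": 0.011,"z": 0,"spin": 0,"claw": 0}
    - {"x": -0.06,"y": 0.011,"z": 0,"spin": 0,"claw": 0}
    - {"x": 0.013,"y": 0.073,"z": 0,"spin": 0,"claw": 0}
    - {"x": 0.013,"y": 0.073,"z": 0,"spin": 0,"claw": 0}
    - {"x": 0.013,"y": 0.073,"z": 0,"spin": 0,"claw": 0}
    - {"x": 0.08,"y": -0.014,"z": 0,"spin": 0,"claw": 0}
    - {"x": 0.08,"y": -0.014,"z": 0,"spin": 0,"claw": 0}
    - {"x": 0.086,"y": -0.015,"z": 0,"spin": 0,"claw": 0}
    - {"x": 0,"y": 0,"z": 0,"spin": 0,"claw": 0}

```text
time_s: 4.45
ee_pos: [0.5557, -0.0853, 0.1799]
eef_rot: [-3.141, 0.0, -0.178]
force: [-0.2, -0.1, 0.7]
grip_width: 0.0004
grip_force: 0.0
```

```bash
python3 look.py w4
```

```text
4.45 tcp [ 1.42372085 84.28780108] 0.17990966233703348 [-0.24398606 -0.13638021  0.6952079 ]
wrist [395.70857143 245.22928571] [ 219  197   54   33 1400] [ 5.25631282 39.61628405]
attempt to get argmax of an empty sequence
```

View pics/w4.png

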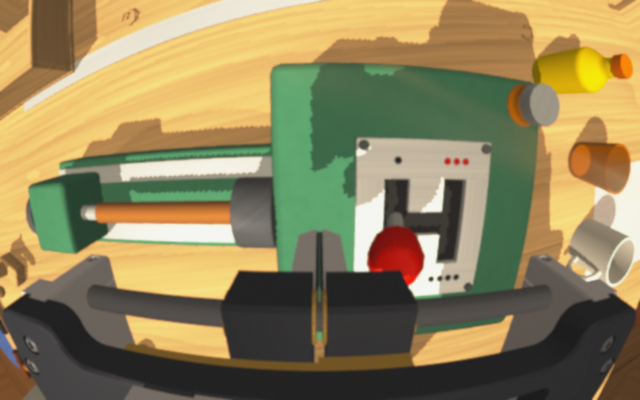

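The shaft, at about (396,218), lines up with the cross lane. Now I'll push it to the right.

Emit:
send_rows:
  targets:
    - {"x": -0.0062,"y": -0.0345,"z": 0,"spin": 0,"claw": 0}
    - {"x": -0.0035,"y": -0.0197,"z": 0,"spin": 0,"claw": 0}
    - {"x": -0.0035,"y": -0.0197,"z": 0,"spin": 0,"claw": 0}
    - {"x": -0.0035,"y": -0.0197,"z": 0,"spin": 0,"claw": 0}
    - {"x": -0.0035,"y": -0.0197,"z": 0,"spin": 0,"claw": 0}
    - {"x": -0.0035,"y": -0.0197,"z": 0,"spin": 0,"claw": 0}
    - {"x": -0.0035,"y": -0.0197,"z": 0,"spin": 0,"claw": 0}
    - {"x": -0.0035,"y": -0.0197,"z": 0,"spin": 0,"claw": 0}
    - {"x": 0,"y": 0,"z": 0,"spin": 0,"claw": 0}

```text
time_s: 5.45
ee_pos: [0.5481, -0.1212, 0.1804]
eef_rot: [3.141, 0.0, -0.18]
force: [-0.3, 1.4, 0.5]
grip_width: 0.0002
grip_force: 0.7
```

```bash
python3 look.py w5
```

```text
5.45 tcp [ 0.20036471 47.54531224] 0.18040217028129413 [-0.31389745  1.39555888  0.47044039]
wrist [370.91720991 244.8494133 ] [ 194  196   58   34 1534] [ 4.36294979 17.50880233]
attempt to get argmax of an empty sequence
```

The knob is crossing freely at 1.4 N, so I'll continue.

Emit:
send_rows:
  targets:
    - {"x": -0.0035,"y": -0.0197,"z": 0,"spin": 0,"claw": 0}
    - {"x": -0.0035,"y": -0.0197,"z": 0,"spin": 0,"claw": 0}
    - {"x": -0.0035,"y": -0.0197,"z": 0,"spin": 0,"claw": 0}
    - {"x": -0.0035,"y": -0.0197,"z": 0,"spin": 0,"claw": 0}
    - {"x": -0.0035,"y": -0.0197,"z": 0,"spin": 0,"claw": 0}
    - {"x": -0.0035,"y": -0.0197,"z": 0,"spin": 0,"claw": 0}
    - {"x": -0.0035,"y": -0.0197,"z": 0,"spin": 0,"claw": 0}
    - {"x": -0.0035,"y": -0.0197,"z": 0,"spin": 0,"claw": 0}
    - {"x": -0.0035,"y": -0.0197,"z": 0,"spin": 0,"claw": 0}
    - {"x": -0.0035,"y": -0.0197,"z": 0,"spin": 0,"claw": 0}
    - {"x": -0.0035,"y": -0.0197,"z": 0,"spin": 0,"claw": 0}
    - {"x": -0.0035,"y": -0.0197,"z": 0,"spin": 0,"claw": 0}
    - {"x": -0.0035,"y": -0.0197,"z": 0,"spin": 0,"claw": 0}
    - {"x": -0.0035,"y": -0.0197,"z": 0,"spin": 0,"claw": 0}
    - {"x": 0,"y": 0,"z": 0,"spin": 0,"claw": 0}
    - {"x": 0,"y": 0,"z": 0,"spin": 0,"claw": 0}

```text
time_s: 7.15
ee_pos: [0.5383, -0.176, 0.1804]
eef_rot: [3.141, 0.0, -0.18]
force: [0.0, 0.6, -0.7]
grip_width: 0.0001
grip_force: 0.2
```

```bash
python3 look.py w6
```

```text
7.15 tcp [ 0.25917531 -8.11160971] 0.18044443202773594 [ 0.04769375  0.64060107 -0.69095646]
wrist [370.51532678 243.85425101] [ 193  195   60   35 1729] [  5.03176457 -37.90190586]
attempt to get argmax of an empty sequence
```

View pics/w6.png

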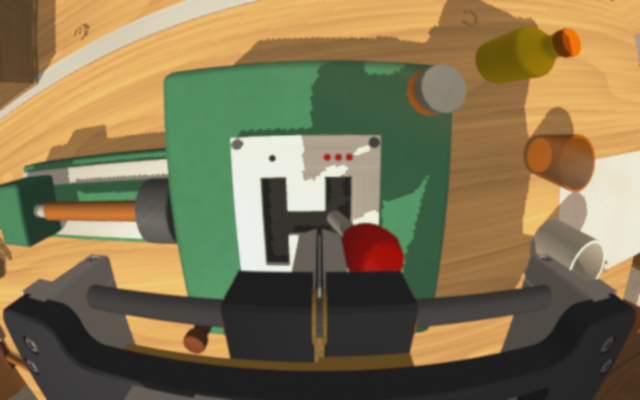

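The knob is at about y = -38 mm (across ≈ 0.23) with the shaft in the lane. Next I'll go round behind it and push forward.

Emit:
send_rows:
  targets:
    - {"x": 0.0088,"y": 0.0492,"z": 0,"spin": 0,"claw": 0}
    - {"x": 0.0088,"y": 0.0492,"z": 0,"spin": 0,"claw": 0}
    - {"x": -0.082,"y": 0.0147,"z": 0,"spin": 0,"claw": 0}
    - {"x": -0.082,"y": 0.0147,"z": 0,"spin": 0,"claw": 0}
    - {"x": -0.082,"y": 0.0147,"z": 0,"spin": 0,"claw": 0}
    - {"x": -0.015,"y": -0.084,"z": 0,"spin": 0,"claw": 0}
    - {"x": -0.015,"y": -0.084,"z": 0,"spin": 0,"claw": 0}
    - {"x": -0.015,"y": -0.084,"z": 0,"spin": 0,"claw": 0}
    - {"x": 0.049,"y": -0.0088,"z": 0,"spin": 0,"claw": 0}
    - {"x": 0.049,"y": -0.0088,"z": 0,"spin": 0,"claw": 0}
    - {"x": 0.0197,"y": -0.0035,"z": 0,"spin": 0,"claw": 0}
    - {"x": 0.0197,"y": -0.0035,"z": 0,"spin": 0,"claw": 0}
    - {"x": 0.0197,"y": -0.0035,"z": 0,"spin": 0,"claw": 0}
    - {"x": 0.0197,"y": -0.0035,"z": 0,"spin": 0,"claw": 0}
    - {"x": 0.0197,"y": -0.0035,"z": 0,"spin": 0,"claw": 0}
    - {"x": 0.0197,"y": -0.0035,"z": 0,"spin": 0,"claw": 0}
    - {"x": 0.0197,"y": -0.0035,"z": 0,"spin": 0,"claw": 0}
    - {"x": 0,"y": 0,"z": 0,"spin": 0,"claw": 0}

```text
time_s: 9.05
ee_pos: [0.5312, -0.2062, 0.1803]
eef_rot: [-3.142, 0.0, -0.179]
force: [-1.5, 1.0, 0.2]
grip_width: 0.0008
grip_force: 0.5
```

```bash
python3 look.py w7
```

```text
9.05 tcp [ -1.44095333 -39.10452925] 0.1802613780145191 [-1.4890631   1.00567393  0.1750648 ]
wrist [316.42822214 210.98498079] [ 137  152   60   60 2863] [ 23.18795345 -38.01360268]
attempt to get argmax of an empty sequence
```

Emit:
send_rows:
  targets:
    - {"x": 0.0148,"y": -0.0026,"z": 0,"spin": 0,"claw": 0}
    - {"x": 0.0148,"y": -0.0026,"z": 0,"spin": 0,"claw": 0}
    - {"x": 0.0148,"y": -0.0026,"z": 0,"spin": 0,"claw": 0}
    - {"x": 0.0148,"y": -0.0026,"z": 0,"spin": 0,"claw": 0}
    - {"x": 0.0098,"y": -0.0018,"z": 0,"spin": 0,"claw": 0}
    - {"x": 0.0098,"y": -0.0018,"z": 0,"spin": 0,"claw": 0}
    - {"x": 0,"y": 0,"z": 0,"spin": 0,"claw": 0}

```text
time_s: 9.85
ee_pos: [0.5468, -0.209, 0.1804]
eef_rot: [-3.142, -0.0, -0.179]
force: [-2.2, -0.0, -0.6]
grip_width: 0.0008
grip_force: 0.7
```

```bash
python3 look.py w8
```

```text
9.85 tcp [ 14.44640653 -39.10073221] 0.18038455128940048 [-2.22184111 -0.01140203 -0.61599979]
wrist [315.00955882 207.74963235] [ 136  144   59   65 2720] [ 40.85511523 -37.2538185 ]
attempt to get argmax of an empty sequence
```

Not home yet. I'll go on in 1 mm steps and watch the force.

Emit:
send_rows:
  targets:
    - {"x": 0.005,"y": -0.0009,"z": 0,"spin": 0,"claw": 0}
    - {"x": 0.005,"y": -0.0009,"z": 0,"spin": 0,"claw": 0}
    - {"x": 0.005,"y": -0.0009,"z": 0,"spin": 0,"claw": 0}
    - {"x": 0,"y": 0,"z": 0,"spin": 0,"claw": 0}

```text
time_s: 10.35
ee_pos: [0.5497, -0.2096, 0.1804]
eef_rot: [3.142, -0.0, -0.179]
force: [-2.3, 0.1, -1.1]
grip_width: 0.0004
grip_force: 0.8
```

Emit:
send_rows:
  targets:
    - {"x": 0.005,"y": -0.0009,"z": 0,"spin": 0,"claw": 0}
    - {"x": 0,"y": 0,"z": 0,"spin": 0,"claw": 0}

```text
time_s: 10.55
ee_pos: [0.5507, -0.2097, 0.1804]
eef_rot: [-3.142, 0.0, -0.179]
force: [-0.8, 0.3, -1.2]
grip_width: 0.0006
grip_force: 1.0
```

Emit:
send_rows:
  targets:
    - {"x": 0.004,"y": -0.0007,"z": 0,"spin": 0,"claw": 0}
    - {"x": 0,"y": 0,"z": 0,"spin": 0,"claw": 0}

```text
time_s: 10.75
ee_pos: [0.5513, -0.2098, 0.1803]
eef_rot: [-3.141, 0.001, -0.179]
force: [-4.3, 0.9, -1.7]
grip_width: 0.0007
grip_force: 2.0
```

Emit:
send_rows:
  targets:
    - {"x": 0.004,"y": -0.0007,"z": 0,"spin": 0,"claw": 0}
    - {"x": 0,"y": 0,"z": 0,"spin": 0,"claw": 0}

```text
time_s: 10.95
ee_pos: [0.5518, -0.2099, 0.1802]
eef_rot: [-3.141, 0.002, -0.179]
force: [-6.8, 2.3, -1.3]
grip_width: 0.0003
grip_force: 3.4
```

```bash
python3 look.py w9
```

```text
10.95 tcp [ 19.46615525 -39.09551348] 0.1802163915504281 [-6.81740459  2.26824529 -1.34904265]
wrist [314.37775289 207.56550952] [ 136  149   58   59 2679] [ 46.06943067 -36.89738114]
attempt to get argmax of an empty sequence
```

View pics/w9.png

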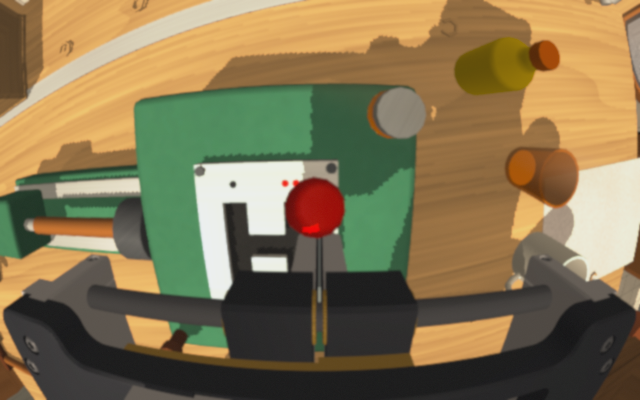

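The force is climbing at the hard end (7 N) and the knob is at 46 mm, so it is home. I'll back off and check.

Emit:
send_rows:
  targets:
    - {"x": -0.02,"y": 0.0035,"z": 0,"spin": 0,"claw": 0}
    - {"x": -0.08,"y": 0.014,"z": 0,"spin": 0,"claw": 0}
    - {"x": -0.1,"y": 0.018,"z": 0,"spin": 0,"claw": 0}
    - {"x": -0.1,"y": 0.018,"z": 0.05,"spin": 0,"claw": 0}
    - {"x": -0.05,"y": 0.009,"z": 0.1,"spin": 0,"claw": 0}
    - {"x": 0,"y": 0,"z": 0,"spin": 0,"claw": 0}
    - {"x": 0,"y": 0,"z": 0,"spin": 0,"claw": 0}
    - {"x": 0,"y": 0,"z": 0,"spin": 0,"claw": 0}

```text
time_s: 11.85
ee_pos: [0.4825, -0.1975, 0.2096]
eef_rot: [-3.141, 0.001, -0.179]
force: [-0.0, -0.4, -0.7]
grip_width: 0.0004
grip_force: 0.0
```

```bash
python3 look.py w10
```

```text
11.85 tcp [-50.93106658 -39.06361921] 0.20961292315864435 [-0.00667341 -0.43714234 -0.67445272]
wrist [314.34142038  85.22717247] [ 136   28   55   56 2267] [ 44.82998916 -36.7406744 ]
attempt to get argmax of an empty sequence
```

View pics/w10.png

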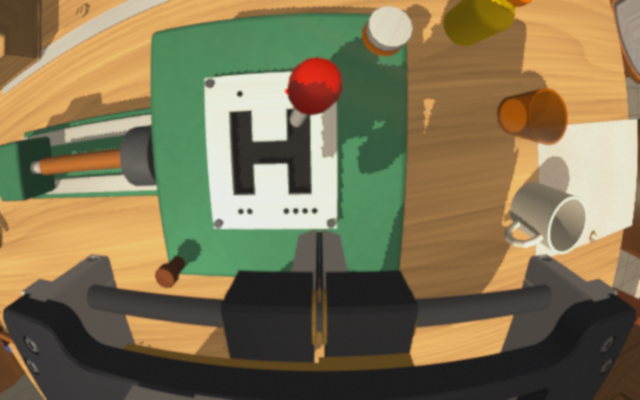

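The lever stands at the forward end of the third slot, with the knob at (315,85), and it stayed there once released. The fingers are clear and the other objects are in place.

```bash
python3 -c "
from station import *
print(hand_in())"
```

```text
the job is handed in; nothing more can be done
None
```

The lathe is in third gear: the lever stayed at the slot's hard end after release, the fingers are clear, nothing else was touched, and the job is handed in (no verdict was returned).

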